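Push the locked filter cassette out of the goldsmith's dust filter

TASK

Take the pin tool from its wooden block, feel for the recessed release button in the dust filter's cassette with the pin, hold it down and, with the pin still in the well, push the freed cassette all the way out to its stop. Go gently: never force the pin against the filter, touch the filter with nothing but the tool, and leave the other things on the bench alone. Then stand the pin tool back upright in the hole of its block, right down on its collar, and let go.

Things in the scene. Friction and masses are not known exactly. Their poses are not given: they have to be found in the camera images.
- extractor: Blue bench dust filter, fixed to the bench, 200 long (its x) x 150 wide (its y) x 96 mm high. Origin: centre of its underside; x is the direction in which the cassette slides out (level), z up. The cassette lies in a channel in its top between two rails, whose tops are 96 mm above the bench. Keep the 70 mm beyond its +x end clear
- cassette (a joint): Grey filter cassette, black slats, 170 x 90 x 38 mm, top 94 mm above the bench. Value: how far it has slid out, m; 0 = home, locked; 0.070 = at its stop. Free, it moves at about 3 N; locked, it gives 1.5 mm, then stops dead. If the button comes up on the way, the latch locks it at the next notch, about every 17 mm, until pressed again. Past 60 mm it catches and stays out
- well (a point): Centre of the mouth of the round release well in the cassette's top face, marked by a yellow ring of small bars; it moves with the cassette; its x is the direction in which the cassette slides out, z up. The well is 13 mm across and goes straight down 38 mm. The pin pushes the cassette by the side of the well. The tool must never bear on the filter with more than 22 N
- well_floor (a point): Foot of the well, 38 mm below its mouth. Above it sits the red button, 11 mm across: its top is 5 to 25 mm below the mouth, differs from start to start and is not measured. It starts to give at 4 N, stiffens by 1.5 N per mm, frees the cassette once it is 3.5 mm down (9.3 N), meets a hard stop at 6.5 mm (13.8 N), and springs up when let go
- pin_tool_mid (a point): Centre of the red square handle of the loose pin tool, 70 to 130 g. Handle 16 x 16 mm, 60 mm tall (sides along its x and y); below it a brass collar 26 mm across, 5 mm thick, then a round steel pin 6 mm thick, 40 mm long. Its z axis runs up from pin to handle. It starts upright in its block, the collar's underside on the block's top, this point 85 mm above the bench
- pin_tool_tip (a point): Lower end of the pin of the same tool, 75 mm below the centre of its handle on the tool's axis
- block_hole (a point): Centre of the mouth of the hole in the pin tool's wooden block: block 70 x 70 x 50 mm, fixed to the bench, mouth 50 mm above the bench. The hole is 13 mm across, with a small chamfer, and 46 mm deep: the tool stands in it on its collar
- flux_jar: Bystander: amber jar 52 mm across, 70 mm tall; origin at its underside
- steel_block: Bystander: steel block 60 x 60 x 25 mm; origin at its underside
- hammer: Bystander: small hammer with a wooden handle, about 250 mm long, lying on the bench beyond the end where the cassette comes out
- ring_dish: Bystander: white dish 90 mm across, 25 mm tall; origin at its underside
Not all that is in view belongs to the job. Of the things like the part that bears pin_tool_mid, leave any that is green; of the rest the smaller one is meant.

How it is judged:
By the outcome, as a careful person would: the job done as asked, in the order asked, and still so for the second after the job is handed in, with the robot touching nothing.
It also fails if it takes over 59 s, if anything falls off the work surface, if the arm or the gripper's body presses on something with over 40 N, if the wrist force passes 120 N, or if a joint passes its speed limit or range.

ROBOT

A 6-joint arm with a two-finger parallel gripper is mounted at the origin on the work surface. World frame = base frame: x ahead of the robot, y to its left, z up, the work surface at z = 0. Lengths are in m, angles in degrees, forces in N, time in s.
With the tool pointing down it reaches from about 0.4 to 0.825 m from the base axis. Payload 7 kg.
Tool frame: the origin (TCP) lies midway between the tips of the shut fingers; the grasp point (between the pads) lies 19 mm behind it; z points along the fingers, y is the line along which they close (so a half turn about z gives the same grasp; the last joint's range is limited). The gripper opens to 88 mm and grips with 3 to 60 N. Pads are 19 mm wide; open, the fingers measure 130 mm over their backs; the gripper's body (78 mm by 193 mm) begins 47 mm behind the grasp point.
Start: joints at [-59.983, 20.546, 0.682, 0, -70.136, -16.507], TCP at [0.158, -0.656, 0.227] pointing down, gripper open.
Joint ranges: [-176.03, 176.03], [-82.01, 121.73], [-58.28, 71.71], [-173.87, 95.51], [-174.79, -0.11], [-173.66, 173.66]. Speed limits (degrees/s): [136.94, 136.94, 172.46, 180, 180, 180].

INTERFACE

Orientations are given as [roll, pitch, yaw] about the fixed x, y, z axes, in that order (R = Rz(yaw) Ry(pitch) Rx(roll)).
In Python, from plant import telemetry, viewer, workorder gives the robot as it stands. The module is installed in compiled form; this text tells all that it offers.
- The arm moves only by the tool carry_out, never from a script. Its argument "rows" is a list of rows, each a list of 6 numbers: the shift along the tool's x, y, z in m, then the turn, a rotation vector about the tool's x, y, z in rad. In form: [[tx, ty, tz, ax, ay, az], ...]. A call has 1 to 8 rows; each row is the pose to reach, as a shift and turn from the pose commanded when the call began, along the tool's axes at that moment; what a row does not reach only later rows make up. A row lasts 1/8 s, in which the tool goes at most 62.5 mm and 10.7 degrees, less where a joint would pass 70% of its speed; a pose out of reach is approached as far as the arm can. A call with a gripper value outside its range is refused whole. "grip" is the gripper's target within -1 to 1 (fully open at 1, half-way at 0, shut at -1), set as the call begins (left out, the last holds). The fingers move at their own pace and stop on an object; the grip force is fixed at half the most. Time passes only in rows, so rows that repeat a pose let the fingers close. It gives the time, the measured TCP pose, the force, the opening and the grip force at its end, in the units of the state.
- telemetry.get_obs(): the state, without advancing time (a new reading comes with each control period).
- viewer.snapshot(name): name is "side" or "top" or "wrist"; returns the picture (480x640x3 uint8, red, green, blue); there is no depth.
- viewer.camera_info(name): a dict with "intrinsics" (3x3 intrinsics, pixels), "k1" (the pictures are not rectified: a ray, as slopes to the right and down, at radius r is drawn at 1 + k1 r^2 times it, then the intrinsics apply), "extrinsics" (4x4, takes a point from camera to world coordinates); the wrist camera has in their place "tool_from_camera" (4x4, takes a point from camera to tool coordinates, whose origin is the TCP and whose axes are the flange's). Camera axes: x right, y down, z forward; pixel columns grow to the right and rows downward; lengths in m; the calibration is good to about 2 mm. A picture is of the moment at which its call begins: read the wrist's pose just before it. camera_info takes no time and is no camera call.
- workorder.close_job(): hands the job in; it is judged then, once.
The state is a dict: "clock": time; "joint_pos": joint angles; "qvel": joint speeds; "tau": joint torques, N m; "tool_pos": TCP position; "orientation": TCP orientation; "force": force on the tool from outside, world axes, zero at the start; "moment": the same for the moment, N m; "opening": finger opening in m; "gripper_force": force on a finger pad.
Only numpy, scipy, OpenCV 4.12 (cv2) and the standard library are available. Lean on these libraries where they do the work, as an engineer would, in place of code of your own. Each camera call takes 0.05 s, during which the arm holds its last target. There are 200 camera calls.

## Working session

There is one attempt and no reset: what is moved stays moved. The work goes in short steps, Python scripts to look and compute and a tool call to move; the robot and the scene stay as the last step left them, time stands still between calls to the robot, and variables do not carry over. Pictures are saved under pics/ and viewed, at most 10 in all, crops included, and the job is handed in when it is done.

Besides the shell and the picture viewer there is one more tool, called as name([rows], argument=value, ...), one row to a line, values as JSON. carry_out: Moves the arm, as the interface text tells. Its arguments: {"type":"object","properties":{"rows":{"type":"array"},"grip":{"type":"number"}},"required":["rows"]}

```bash
mkdir -p pics
python3 - <<'E'
from plant import telemetry, viewer
import cv2, numpy as np
np.set_printoptions(precision=4,suppress=True)
print(telemetry.get_obs())
for n in ("top","side"):
    im=viewer.snapshot(n); cv2.imwrite(f"pics/{n}0.png",im[:,:,::-1]); print(n,viewer.camera_info(n))
print(viewer.camera_info("wrist"))
E
```

```text
{'clock': 0.0, 'joint_pos': array([-59.982 ,  20.5917,   0.6346,  -0.019 , -70.1359, -16.5065]), 'qvel': array([-0.0771,  0.0266,  0.0332,  0.0794, -0.1237,  0.0364]), 'tau': array([ -0.0001, -58.2718,  29.3057,   6.9969,   0.0069,  -0.0001]), 'tool_pos': array([ 0.1576, -0.6559,  0.2256]), 'orientation': array([ 179.9057,   -0.0094, -166.4949]), 'force': array([ 0.2863,  0.663 , -0.3112]), 'moment': array([ 0.029 ,  0.0183, -0.0152]), 'gripper_force': 0.0, 'opening': 0.08780131711888874}
top {'intrinsics': array([[559.7664,   0.    , 320.4991],
       [  0.    , 559.7664, 236.9553],
       [  0.    ,   0.    ,   1.    ]]), 'k1': 0.008548914082346514, 'extrinsics': array([[ 0.0259, -0.9809,  0.193 ,  0.3349],
       [-0.9996, -0.0275, -0.0052,  0.0497],
       [ 0.0104, -0.1928, -0.9812,  1.3254],
       [ 0.    ,  0.    ,  0.    ,  1.    ]])}
side {'intrinsics': array([[600.4672,   0.    , 312.871 ],
       [  0.    , 600.4672, 238.9255],
       [  0.    ,   0.    ,   1.    ]]), 'k1': -0.15913930734254778, 'extrinsics': array([[-0.7781, -0.4401,  0.4483, -0.0173],
       [-0.6281,  0.5376, -0.5625,  0.7964],
       [ 0.0065, -0.7192, -0.6947,  0.9984],
       [ 0.    ,  0.    ,  0.    ,  1.    ]])}
{'intrinsics': array([[352.0231,   0.    , 316.9465],
       [  0.    , 352.0231, 236.281 ],
       [  0.    ,   0.    ,   1.    ]]), 'k1': -0.0027794502049286875, 'tool_from_camera': array([[ 0.0008, -0.953 , -0.3031,  0.0818],
       [ 1.    ,  0.0007,  0.0005, -0.0009],
       [-0.0002, -0.3031,  0.953 , -0.1583],
       [ 0.    ,  0.    ,  0.    ,  1.    ]])}
```

View pics/top0.png

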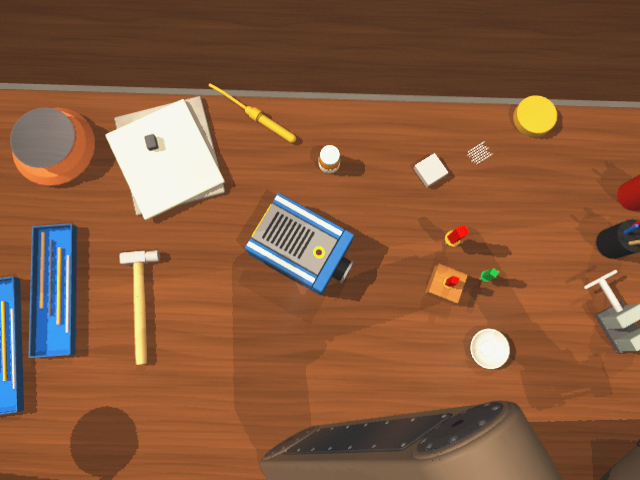

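View pics/side0.png

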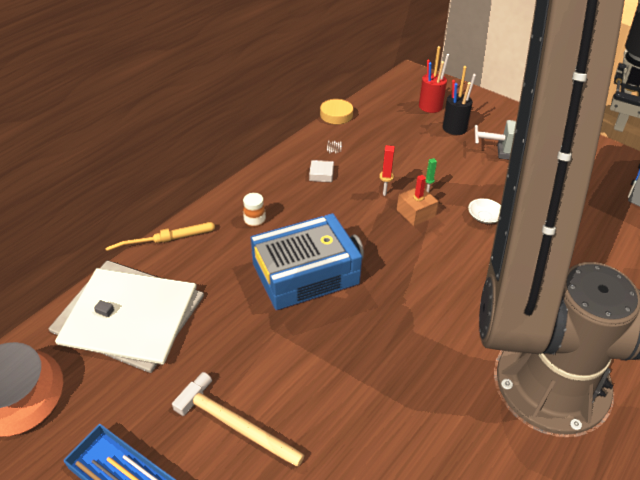

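Top picture: the candidates for the pin tool are the red handle in the wooden block (452,281), a bigger red one with a yellow collar standing loose (457,235), and a green one (490,273). I choose the smaller red one, in the block. The filter's well ring is near (319,252) and its cassette slides out to the left and up, with the hammer beyond it. The side picture agrees: tool (420,187), big red (388,165), green (432,172), well (327,240).

```bash
cat > h.py <<'E'
from plant import telemetry, viewer
import cv2, numpy as np
from scipy.spatial.transform import Rotation as R
np.set_printoptions(precision=4,suppress=True)
def toolpose(o=None):
    o=o or telemetry.get_obs(); T=np.eye(4); T[:3,:3]=R.from_euler('xyz',o['orientation'],degrees=True).as_matrix(); T[:3,3]=o['tool_pos']; return T
def cam(n,T=None):
    c=viewer.camera_info(n); return c, (c['extrinsics'] if n!='wrist' else T@c['tool_from_camera'])
def ray(n,px,T=None):
    c,E=cam(n,T); K=c['intrinsics']
    p=cv2.undistortPoints(np.array([[px]],float),K,np.array([c['k1'],0,0,0,0.]))[0,0]
    d=E[:3,:3]@np.array([p[0],p[1],1]); return E[:3,3],d
def onz(n,px,z,T=None):
    o,d=ray(n,px,T); return o+d*(z-o[2])/d[2]
def proj(n,P,T=None):
    c,E=cam(n,T); rv=cv2.Rodrigues(E[:3,:3].T)[0]; tv=-E[:3,:3].T@E[:3,3]
    return cv2.projectPoints(np.array(P,float).reshape(-1,1,3),rv,tv,c['intrinsics'],np.array([c['k1'],0,0,0,0.]))[0].reshape(-1,2)
E
python3 - <<'E'
from h import *
a=cv2.imread('pics/top0.png'); 
c1=cv2.resize(a[185:305,235:365],None,fx=4,fy=4,interpolation=cv2.INTER_CUBIC)   # filter
c2=cv2.resize(a[215:315,425:500],None,fx=3.5,fy=4.8,interpolation=cv2.INTER_CUBIC)
cv2.imwrite('pics/crop0.png',np.hstack([c1,c2])); print(c1.shape,c2.shape)
print('well',onz('top',(319,252),.094),onz('side',(327,240),.094))
print('tool',onz('top',(452,281),.115),onz('side',(420,180),.115))
for p in [(277,194),(354,233),(247,245),(322,292)]: print(p,onz('top',p,.096))
b=cv2.cvtColor(a,cv2.COLOR_BGR2HSV); m=cv2.inRange(b,(22,130,130),(32,255,255)); ys,xs=np.nonzero(m[240:265,305:335]); print('ring',xs.mean()+305,ys.mean()+240,len(xs))
E
```

```text
(480, 520, 3) (480, 262, 3)
well [0.5428 0.0456 0.094 ] [0.5404 0.0474 0.094 ]
tool [ 0.4834 -0.2452  0.115 ] [ 0.4821 -0.2373  0.115 ]
(277, 194) [0.6733 0.1444 0.096 ]
(354, 233) [ 0.5878 -0.0318  0.096 ]
(247, 245) [0.5538 0.2064 0.096 ]
(322, 292) [0.4536 0.0366 0.096 ]
ring 318.375 251.97222222222223 72
```

View pics/crop0.png

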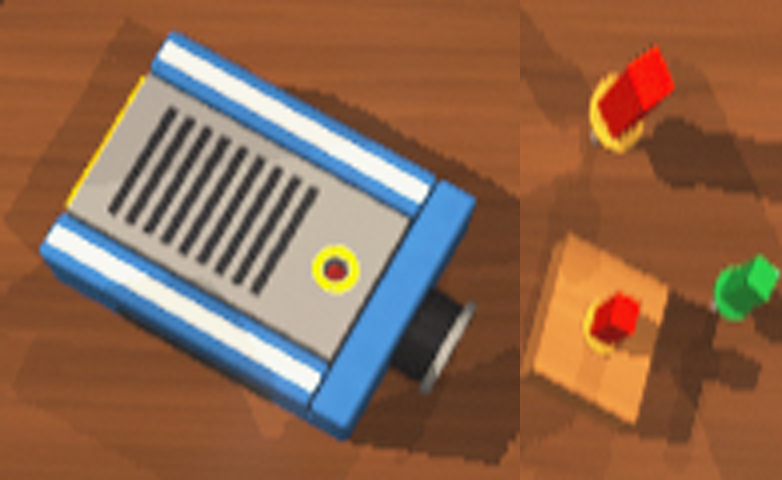

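The crop shows, on the right, the chosen small red tool in the wooden block, the larger loose red one above and the green one to the right. On the left, the filter's well with the yellow ring is at top pixel (318.5,252), and the channel's open end is at the upper left. The choice is confirmed.

Run:
```python
from h import *
def tri(a,b):
    o1,d1=ray('top',a); o2,d2=ray('side',b); A=np.c_[d1,-d2]; s=np.linalg.lstsq(A,o2-o1,rcond=None)[0]; p,q=o1+s[0]*d1,o2+s[1]*d2; return (p+q)/2,np.linalg.norm(p-q)
print('green top',tri((494,270.5),(432,161)))
print('bigred top',tri((462,229),(389,149)))
print('tool top',tri((454,280),(420,178)))
L=lambda p,z:onz('top',p,z)
blk=[(425+x/3.5,215+y/4.8) for x,y in [(567-520,235),(667-520,290),(636-520,425),(533-520,372)]]
B=[L(p,.05) for p in blk]; print('block',np.mean(B,0),B)
f=[(235+x/4,185+y/4) for x,y in [(170,32),(475,200),(345,438),(42,245)]]
F=np.array([L(p,.096) for p in f]); print('filter',F.mean(0),F, np.degrees(np.arctan2(*(F[0]-F[1])[[1,0]])),np.degrees(np.arctan2(*(F[3]-F[2])[[1,0]])))
e=B[1]-B[0];print(np.degrees(np.arctan2(e[1],e[0])));e=B[2]-B[3];print(np.degrees(np.arctan2(e[1],e[0])))
print(L((318.5,252),.094))
T=toolpose(); d=np.array([.482,-.243,.24])-T[:3,3]; print(T[:3,:3].T@d)
```

```text
green top (array([ 0.5102, -0.3436,  0.0976]), np.float64(0.0027348042576567197))
bigred top (array([ 0.5927, -0.2636,  0.1403]), np.float64(0.003084082986765243))
tool top (array([ 0.4876, -0.2501,  0.1103]), np.float64(0.0028591944580593823))
block [ 0.4847 -0.2518  0.05  ] [array([ 0.5299, -0.2304,  0.05  ]), array([ 0.5052, -0.2957,  0.05  ]), array([ 0.4403, -0.274 ,  0.05  ]), array([ 0.4635, -0.2073,  0.05  ])]
filter [0.5645 0.09   0.096 ] [[ 0.6757  0.1434  0.096 ]
 [ 0.5832 -0.0313  0.096 ]
 [ 0.4481  0.0381  0.096 ]
 [ 0.5509  0.2096  0.096 ]] 62.11265801315236 59.05311776434493
-110.7744068583344
-109.24371175701326
[0.5428 0.0467 0.094 ]
[-0.4119  0.3257 -0.0138]
```

carry_out([
  [-0.04,0.031,0,0,0,0.075],
  [-0.085,0.067,-0.002,0,0,0.15],
  [-0.13,0.103,-0.004,0,0,0.225],
  [-0.175,0.138,-0.006,0,0,0.3],
  [-0.22,0.174,-0.008,0,0,0.375],
  [-0.265,0.21,-0.01,0,0,0.45],
  [-0.31,0.245,-0.012,0,0,0.52],
  [-0.35,0.277,-0.014,0,0,0.585],
], grip=0.3)

```text
clock: 1.1
tool_pos: [0.4341, -0.3034, 0.2405]
orientation: [180.0, -0.0, 159.9]
force: [1.1, -0.2, -0.7]
opening: 0.0572
gripper_force: 0.0
```

Run:
```python
from h import *
T=toolpose(); print(telemetry.get_obs()['clock'],T[:3,3],telemetry.get_obs()['orientation'],telemetry.get_obs()['joint_pos'])
print('tool', T[:3,:3].T@(np.array([.486,-.251,.24])-T[:3,3]))
```

```text
1.1 [ 0.4341 -0.3034  0.2405] [179.9932  -0.0053 159.8931] [-13.7198   6.2721 -16.3321  -0.008  -67.4003 -96.384 ]
tool [-0.0307  0.067   0.0005]
```

carry_out([
  [-0.015,0.033,0,0,0,0],
  [-0.03,0.067,0,0,0,0],
  [-0.03,0.067,0,0,0,0],
])

```text
clock: 1.48
tool_pos: [0.4856, -0.2508, 0.24]
orientation: [180.0, -0.0, 160.1]
force: [-0.7, 0.4, 0.9]
opening: 0.057
gripper_force: 0.0
```

Run:
```python
from h import *
T=toolpose(); print(T[:3,3]); im=viewer.snapshot('wrist')[:,:,::-1]; cv2.imwrite('pics/w1.png',im)
print(proj('wrist',[[.486,-.251,.115],[.486,-.251,.05]],T))
```

```text
[ 0.4856 -0.2508  0.24  ]
[[317.2224 227.0799]
 [317.1481 209.298 ]]
```

View pics/w1.png

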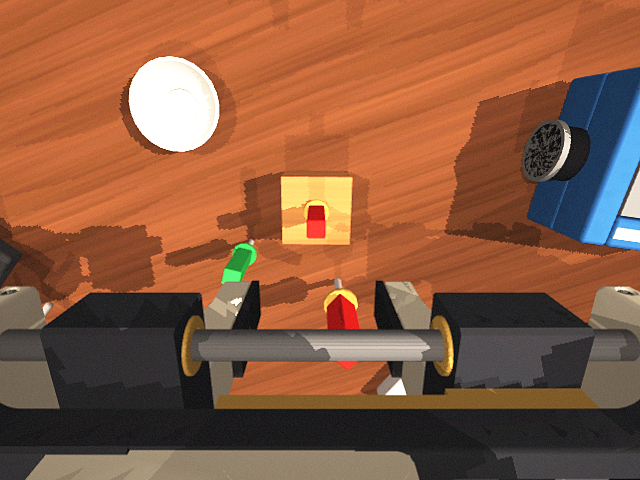

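The wrist picture shows the block centred at about (316,210) with the red handle at (316,221), aligned with it. The green tool is at (240,262) and the big red one at (341,320), both outside the path of the fingers.

Run:
```python
from h import *
T=toolpose(); a=cv2.imread('pics/w1.png'); h=cv2.cvtColor(a,cv2.COLOR_BGR2HSV)
s=np.s_[195:250,295:345]
m=((h[...,0]<6)|(h[...,0]>174))&(h[...,1]>200); m=m[s]
for y in range(m.shape[0]):
    xs=np.nonzero(m[y])[0]
    if len(xs): print(y+195,xs.min()+295,xs.max()+295,a[y+195,316])
b=h[165:260,265:365]; mb=cv2.inRange(b,(12,80,150),(24,200,255)); c=max(cv2.findContours(mb,0,2)[0],key=cv2.contourArea); r=cv2.minAreaRect(c); print('block',r)
p=np.array(r[0])+[265,165]; print(onz('wrist',p,.05,T))
for v in (229.5,): print(onz('wrist',(316.3,v),.115,T))
```

```text
206 309 323 [ 18   2 171]
207 309 323 [ 23  24 181]
208 309 323 [ 19  25 184]
209 309 323 [ 19  24 181]
210 308 323 [ 27  28 187]
211 308 323 [ 20  27 187]
212 308 323 [ 20  18 182]
213 308 323 [ 21  28 188]
214 308 324 [ 22  23 189]
215 308 324 [ 25  33 190]
216 308 324 [ 31  33 190]
217 308 324 [ 23  25 189]
218 308 324 [ 15  22 183]
219 308 324 [ 24  23 190]
220 307 324 [ 31  35 254]
221 307 324 [ 42  57 255]
222 307 324 [ 59  69 255]
223 307 324 [ 50  64 255]
224 307 324 [ 47  59 255]
225 307 324 [ 53  68 255]
226 307 324 [ 55  65 255]
227 307 324 [ 51  62 255]
228 307 324 [ 52  64 255]
229 307 324 [ 56  68 255]
230 307 324 [ 53  65 255]
231 307 324 [ 50  62 255]
232 307 324 [ 54  63 255]
233 307 324 [ 50  62 255]
234 307 324 [ 55  66 255]
235 307 324 [ 51  66 255]
236 307 324 [ 47  55 255]
237 308 323 [ 54  72 255]
block ((51.49999237060547, 44.99999237060547), (70.99998474121094, 67.99998474121094), -0.0)
[ 0.4855 -0.2526  0.05  ]
[ 0.4868 -0.2532  0.115 ]
```

carry_out([
  [-0.0016,-0.002,0.03,0,0,0],
  [-0.0016,-0.002,0.07,0,0,0],
  [-0.0016,-0.002,0.11,0,0,0],
  [-0.0016,-0.002,0.145,0,0,0],
  [-0.0016,-0.002,0.164,0,0,0],
  [-0.0016,-0.002,0.164,0,0,0],
])

```text
clock: 2.28
tool_pos: [0.4834, -0.2554, 0.0751]
orientation: [-180.0, -0.2, 159.9]
force: [0.2, 0.0, 0.2]
opening: 0.057
gripper_force: 0.0
```

carry_out([
  [0,0,0,0,0,0],
  [0,0,0,0,0,0],
  [0,0,0,0,0,0],
  [0,0,0,0,0,0],
  [0,0,0,0,0,0],
  [0,0,0,0,0,0],
], grip=-1)

```text
clock: 3.02
tool_pos: [0.4854, -0.2549, 0.0768]
orientation: [180.0, 0.0, 160.0]
force: [-0.3, 0.5, 3.9]
opening: 0.0157
gripper_force: 30.0
```

carry_out([
  [0,0,-0.02,0,0,0],
  [0,0,-0.05,0,0,0],
  [0,0,-0.08,0,0,0],
  [0,0,-0.105,0,0,0],
  [0,0,-0.11,0,0,0],
  [0,0,-0.11,0,0,0],
  [0,0,-0.11,0,0,0],
])

```text
clock: 3.9
tool_pos: [0.4845, -0.2547, 0.1852]
orientation: [-180.0, -0.1, 160.0]
force: [0.1, 0.5, -0.4]
opening: 0.0159
gripper_force: 30.0
```

Run:
```python
from h import *
for i in range(4):
    o=telemetry.get_obs(); T=toolpose(o); print(o['clock'],T[:3,3],o['orientation'],o['force']); im=viewer.snapshot('wrist')[:,:,::-1]
cv2.imwrite('pics/w2.png',im)
y=np.array([np.cos(np.radians(60.5)),np.sin(np.radians(60.5)),0])
for w in ([.5428,.0467],): print(T[:3,:3].T@(np.r_[w,.186]-T[:3,3]))
print(proj('wrist',[(T@[0,0,.066,1])[:3],(T@[0,0,.026,1])[:3]],T))
```

```text
3.9 [ 0.4845 -0.2547  0.1852] [-179.9921   -0.1204  159.9847] [ 0.0734  0.4868 -0.3763]
3.95 [ 0.4846 -0.2548  0.1853] [-179.9858   -0.1162  159.9869] [ 0.1528 -0.4541 -1.439 ]
4.0 [ 0.4847 -0.2548  0.1855] [-179.9853   -0.1057  159.9888] [0.0727 0.6044 0.0617]
4.05 [ 0.4848 -0.2548  0.1857] [-179.9853   -0.0886  159.9916] [-0.5969  0.6852 -0.8312]
[ 0.0487  0.3032 -0.0003]
[[317.352  250.5505]
 [317.4539 274.5564]]
```

View pics/w2.png

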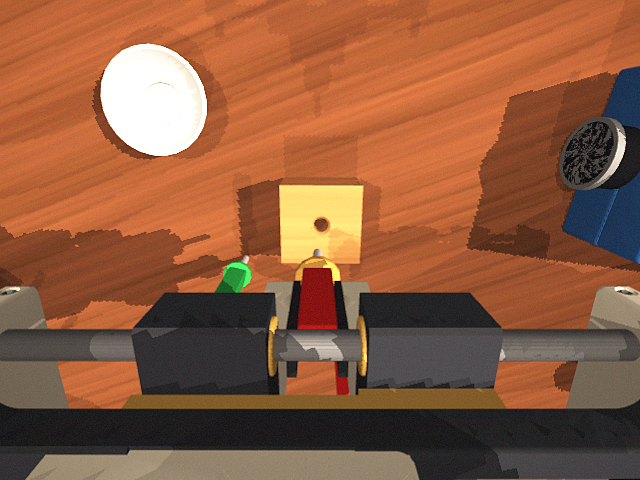

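The wrist picture shows the tool held straight, with its pin tip at (317,251) where I expected it, and the empty block hole at (321,224).

carry_out([
  [0.006,0.035,0,0,0,0.02],
  [0.013,0.082,0,0,0,0.05],
  [0.021,0.13,0,0,0,0.08],
  [0.029,0.18,0,0,0,0.11],
  [0.037,0.23,0,0,0,0.14],
  [0.045,0.277,0,0,0,0.166],
  [0.0487,0.303,0,0,0,0.166],
  [0.0487,0.303,0,0,0,0.166],
])

```text
clock: 5.1
tool_pos: [0.5434, 0.0481, 0.1861]
orientation: [-180.0, -0.0, 150.6]
force: [-0.9, -0.4, -0.2]
opening: 0.0157
gripper_force: 30.0
```

carry_out([
  [0,0,0,0,0,0],
  [0,0,0,0,0,0],
])

```text
clock: 5.35
tool_pos: [0.5429, 0.0456, 0.1865]
orientation: [-180.0, -0.0, 150.4]
force: [-0.5, -0.1, -1.5]
opening: 0.016
gripper_force: 30.0
```

Run:
```python
from h import *
T0=np.eye(4);T0[:3,:3]=R.from_euler('xyz',[-179.99,-.1,160],degrees=True).as_matrix();T0[:3,3]=[.4847,-.2548,.1856]
print('hole',onz('wrist',(321.3,224),.05,T0))
o=telemetry.get_obs(); T=toolpose(o); print(o['clock'],T[:3,3],o['orientation'],o['force']); im=viewer.snapshot('wrist')[:,:,::-1]
cv2.imwrite('pics/w3.png',im)
print(proj('wrist',[(T@[0,0,.066,1])[:3],[.5428,.0467,.094]],T))
cv2.imwrite('pics/w3c.png',cv2.resize(im[160:360,190:450],None,fx=3,fy=3,interpolation=cv2.INTER_CUBIC))
```

```text
hole [ 0.4865 -0.2516  0.05  ]
5.35 [0.5429 0.0456 0.1865] [-179.9876   -0.0076  150.4235] [-0.5473 -0.052  -1.544 ]
[[317.1047 250.4936]
 [318.3083 237.6297]]
```

View pics/w3c.png

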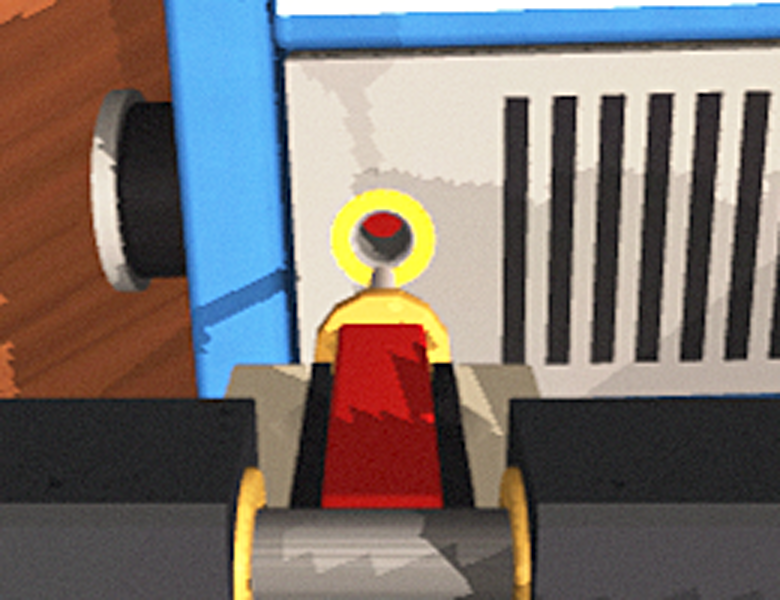

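The crop shows the yellow ring at full-picture pixel (318,239) with the red button low in the well, and the pin tip about 1 cm nearer at (317,250). This agrees with the prediction to within 1 to 2 px.

Run:
```python
from h import *
T=np.eye(4);T[:3,:3]=R.from_euler('xyz',[-179.99,0,150.42],degrees=True).as_matrix();T[:3,3]=[.5429,.0456,.1865]
a=cv2.imread('pics/w3.png'); h=cv2.cvtColor(a,cv2.COLOR_BGR2HSV)
m=cv2.inRange(h[200:280,290:345],(25,180,150),(33,255,255)); c=max(cv2.findContours(m,0,2)[0],key=cv2.contourArea); x,y,w,hh=cv2.boundingRect(c); print('ring bbox',x+290,y+200,w,hh)
print('well',onz('wrist',(x+290+w/2-.5,y+200+w/2-.5),.094,T), T[:3,:3].T@(onz('wrist',(x+290+w/2-.5,y+200+w/2-.5),.094,T)-T[:3,3]))
g=a.max(2)[192:275,352:560]; m=(g<90).astype(np.uint8)
n,l,s,ct=cv2.connectedComponentsWithStats(m)
tops=[]
for i in range(1,n):
    if s[i,4]>250 and s[i,3]>50:
        ys,xs=np.nonzero(l==i); tops.append((s[i,1]+192,xs.mean()+352))
        top=[xs[ys<ys.min()+12].mean()+352,ys.min()+6+192.]; bot=[xs[(ys>ys.min()+50)&(ys<ys.min()+62)].mean()+352,ys.min()+56+192.]
        A,B=onz('wrist',top,.094,T),onz('wrist',bot,.094,T); d=A-B
        print(s[i],np.degrees(np.arctan2(d[1],d[0]))-90, onz('wrist',[xs.mean()+352,s[i,1]+192],.094,T))
```

```text
ring bbox 301 224 33 30
well [0.5439 0.0449 0.094 ] [-0.0012 -0.0001  0.0925]
[  6   1   8  82 584] 61.75282556683331 [0.5287 0.0902 0.094 ]
[ 21   0   9  83 595] 61.36752626762845 [0.5335 0.1002 0.094 ]
[ 35   0  11  83 606] 61.95941862077828 [0.539  0.1099 0.094 ]
[ 50   0  12  83 606] 61.93487987116214 [0.5445 0.1196 0.094 ]
[ 65   0  13  83 617] 61.892760565966114 [0.55   0.1293 0.094 ]
[ 80   0  14  83 625] 61.89464602951858 [0.5555 0.1389 0.094 ]
[ 95   0  15  83 632] 61.786137261280885 [0.5609 0.1486 0.094 ]
[110   0  17  83 638] 61.69717547109843 [0.5664 0.1583 0.094 ]
[124   0  19  83 650] 61.66057887995896 [0.5719 0.168  0.094 ]
```

carry_out([
  [-0.001,0,0.006,0,0,0],
  [-0.001,0,0.014,0,0,0],
  [-0.001,0,0.021,0,0,0],
  [-0.001,0,0.023,0,0,0],
  [-0.001,0,0.023,0,0,0],
  [-0.001,0,0.023,0,0,0],
])

```text
clock: 6.15
tool_pos: [0.5442, 0.046, 0.1638]
orientation: [180.0, 0.0, 150.5]
force: [0.3, 0.3, -0.7]
opening: 0.0157
gripper_force: 30.0
```

Run:
```python
from h import *
o=telemetry.get_obs(); T=toolpose(o); print(o['clock'],T[:3,3],o['force']); im=viewer.snapshot('wrist')[:,:,::-1]
print(proj('wrist',[(T@[0,0,.066,1])[:3],[.5438,.0451,.094],[.5428,.0467,.094]],T))
cv2.imwrite('pics/w4c.png',cv2.resize(im[190:300,250:390],None,fx=4,fy=4,interpolation=cv2.INTER_CUBIC))
```

```text
6.15 [0.5442 0.046  0.1638] [ 0.3378  0.3362 -0.7421]
[[317.1063 250.4941]
 [315.6301 248.7969]
 [316.9404 246.5209]]
```

View pics/w4c.png

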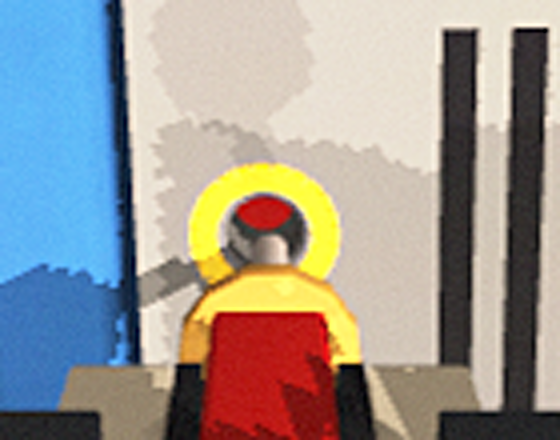

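The crop shows the ring centred at about (316,249) and the pin tip over the mouth at about (318,250), so it is roughly 1 mm off towards the slats and I can enter with a small correction.

carry_out([
  [0,-0.001,0.002,0,0,0],
  [0,-0.001,0.004,0,0,0],
  [0,-0.001,0.006,0,0,0],
  [0,-0.001,0.008,0,0,0],
  [0,-0.001,0.008,0,0,0],
])

```text
clock: 6.82
tool_pos: [0.5434, 0.045, 0.1553]
orientation: [-180.0, -0.0, 150.5]
force: [-0.5, 0.0, -0.4]
opening: 0.0159
gripper_force: 30.0
```

carry_out([
  [0,0,0.001,0,0,0],
  [0,0,0.002,0,0,0],
  [0,0,0.003,0,0,0],
  [0,0,0.003,0,0,0],
])

```text
clock: 7.32
tool_pos: [0.5434, 0.045, 0.1525]
orientation: [-180.0, -0.0, 150.5]
force: [-0.4, 0.5, -2.1]
opening: 0.0159
gripper_force: 30.0
```

carry_out([
  [0,0,0.001,0,0,0],
  [0,0,0.002,0,0,0],
  [0,0,0.003,0,0,0],
  [0,0,0.003,0,0,0],
])

```text
clock: 7.82
tool_pos: [0.5434, 0.045, 0.1495]
orientation: [-180.0, -0.0, 150.5]
force: [0.1, -0.3, -1.4]
opening: 0.0156
gripper_force: 30.0
```

carry_out([
  [0,0,0.001,0,0,0],
  [0,0,0.002,0,0,0],
  [0,0,0.003,0,0,0],
  [0,0,0.003,0,0,0],
])

```text
clock: 8.32
tool_pos: [0.5434, 0.0451, 0.1465]
orientation: [-180.0, -0.0, 150.5]
force: [1.0, 0.9, -1.2]
opening: 0.0158
gripper_force: 30.0
```

carry_out([
  [0,0,0.001,0,0,0],
  [0,0,0.002,0,0,0],
  [0,0,0.003,0,0,0],
  [0,0,0.003,0,0,0],
])

```text
clock: 8.82
tool_pos: [0.5434, 0.045, 0.1435]
orientation: [-180.0, -0.0, 150.5]
force: [0.3, -0.6, -1.5]
opening: 0.016
gripper_force: 30.0
```

carry_out([
  [0,0,0.001,0,0,0],
  [0,0,0.002,0,0,0],
  [0,0,0.003,0,0,0],
  [0,0,0.003,0,0,0],
])

```text
clock: 9.32
tool_pos: [0.5437, 0.0451, 0.1409]
orientation: [180.0, 0.0, 150.5]
force: [-1.2, 0.1, 4.6]
opening: 0.0159
gripper_force: 30.0
```

carry_out([
  [0,0,0.001,0,0,0],
  [0,0,0.002,0,0,0],
  [0,0,0.002,0,0,0],
  [0,0,0.002,0,0,0],
])

```text
clock: 9.82
tool_pos: [0.5437, 0.0451, 0.1392]
orientation: [180.0, 0.0, 150.5]
force: [-1.3, -0.4, 6.9]
opening: 0.0163
gripper_force: 30.0
```

carry_out([
  [0,0,0.001,0,0,0],
  [0,0,0.002,0,0,0],
  [0,0,0.0026,0,0,0],
  [0,0,0.0026,0,0,0],
  [0,0,0.0026,0,0,0],
])

```text
clock: 10.45
tool_pos: [0.5438, 0.0451, 0.137]
orientation: [180.0, 0.1, 150.5]
force: [-3.1, -0.2, 9.7]
opening: 0.0159
gripper_force: 30.0
```

Run:
```python
from h import *
F=[]
for i in range(6):
    viewer.snapshot('top'); o=telemetry.get_obs(); F.append(o['force'])
print(o['clock'],o['tool_pos'],np.mean(F,0),np.std(F,0))
```

```text
10.75 [0.5438 0.045  0.137 ] [-3.1052  0.0234 10.433 ] [0.5557 0.3138 0.4507]
```

carry_out([
  [0,0.001,0,0,0,0],
  [0,0.002,0,0,0,0],
  [0,0.003,0,0,0,0],
  [0,0.004,0,0,0,0],
  [0,0.005,0,0,0,0],
  [0,0.006,0,0,0,0],
  [0,0.007,0,0,0,0],
  [0,0.008,0,0,0,0],
])

```text
clock: 11.75
tool_pos: [0.5473, 0.0515, 0.1369]
orientation: [-180.0, 0.0, 150.5]
force: [-3.6, -1.8, 10.6]
opening: 0.0157
gripper_force: 30.0
```

Run:
```python
from h import *
o=telemetry.get_obs();print(o['tool_pos'],o['force'],toolpose(o)[:3,:3].T@o['force'],o['moment'])
```

```text
[0.5473 0.0515 0.1369] [-3.6225 -1.7683 10.6093] [  2.2778  -3.3311 -10.6076] [-0.7248  1.7642 -0.0699]
```

carry_out([
  [0,0.002,0,0,0,0],
  [0,0.004,0,0,0,0],
  [0,0.006,0,0,0,0],
  [0,0.008,0,0,0,0],
  [0,0.01,0,0,0,0],
  [0,0.012,0,0,0,0],
  [0,0.014,0,0,0,0],
  [0,0.016,0,0,0,0],
])

```text
clock: 12.75
tool_pos: [0.5549, 0.0655, 0.1367]
orientation: [-179.9, -0.0, 150.5]
force: [-4.9, -1.5, 11.6]
opening: 0.0163
gripper_force: 30.0
```

Run:
```python
from h import *
o=telemetry.get_obs();print(o['tool_pos'],o['force'],toolpose(o)[:3,:3].T@o['force'],o['moment'])
```

```text
[0.5549 0.0655 0.1367] [-4.882  -1.5351 11.5857] [  3.4937  -3.7521 -11.5817] [-0.5638  2.054   0.0092]
```

carry_out([
  [0.0003,0.002,-0.0002,0,0,0],
  [0.0006,0.004,-0.0004,0,0,0],
  [0.0009,0.006,-0.0005,0,0,0],
  [0.001,0.008,-0.0005,0,0,0],
  [0.0011,0.01,-0.0005,0,0,0],
  [0.0012,0.012,-0.0005,0,0,0],
  [0.0013,0.014,-0.0005,0,0,0],
  [0.0014,0.016,-0.0005,0,0,0],
])

```text
clock: 13.75
tool_pos: [0.5623, 0.0801, 0.1375]
orientation: [-180.0, 0.1, 150.5]
force: [-2.5, -2.8, 9.6]
opening: 0.0155
gripper_force: 30.0
```

Run:
```python
from h import *
o=telemetry.get_obs();print(o['tool_pos'],o['force'],toolpose(o)[:3,:3].T@o['force'],o['moment'])
```

```text
[0.5623 0.0801 0.1375] [-2.5183 -2.8002  9.573 ] [ 0.803  -3.6809 -9.5724] [-1.1552  1.0441 -0.015 ]
```

carry_out([
  [0,0.002,0.0002,0,0,0],
  [0.0001,0.004,0.0002,0,0,0],
  [0.0002,0.006,0.0002,0,0,0],
  [0.0003,0.008,0.0002,0,0,0],
  [0.0004,0.01,0.0002,0,0,0],
  [0.0005,0.012,0.0002,0,0,0],
  [0.0006,0.014,0.0002,0,0,0],
  [0.0006,0.016,0.0002,0,0,0],
])

```text
clock: 14.75
tool_pos: [0.5698, 0.0943, 0.1374]
orientation: [-180.0, 0.1, 150.5]
force: [-2.2, -2.5, 10.0]
opening: 0.0156
gripper_force: 30.0
```

carry_out([
  [0,0.0015,0,0,0,0],
  [0.0001,0.003,0,0,0,0],
  [0.0002,0.0045,0,0,0,0],
  [0.0003,0.006,0,0,0,0],
  [0.0003,0.0075,0,0,0,0],
  [0.0003,0.009,0,0,0,0],
  [0.0003,0.0105,0,0,0,0],
  [0.0003,0.012,0,0,0,0],
])

```text
clock: 15.75
tool_pos: [0.5754, 0.1049, 0.1374]
orientation: [-180.0, 0.1, 150.5]
force: [-2.7, -2.8, 10.4]
opening: 0.016
gripper_force: 30.0
```

Run:
```python
from h import *
o=telemetry.get_obs();print(o['tool_pos'],o['force'],toolpose(o)[:3,:3].T@o['force'],o['moment'],np.linalg.norm(o['tool_pos'][:2]-[.5438,.045]))
```

```text
[0.5754 0.1049 0.1374] [-2.7286 -2.763  10.3975] [  1.0012  -3.7502 -10.3982] [-1.1229  0.8788  0.0004] 0.06771654134970989
```

carry_out([
  [0,0.0008,0,0,0,0],
  [0,0.0016,0,0,0,0],
  [0,0.0024,0,0,0,0],
  [0.0001,0.0032,0,0,0,0],
])

```text
clock: 16.25
tool_pos: [0.5767, 0.1073, 0.1373]
orientation: [-179.9, 0.1, 150.5]
force: [-3.2, -4.7, 9.4]
opening: 0.0158
gripper_force: 30.0
```

carry_out([
  [0,0.0007,0,0,0,0],
  [0,0.0014,0,0,0,0],
  [0,0.0014,0,0,0,0],
])

```text
clock: 16.62
tool_pos: [0.5773, 0.1085, 0.1373]
orientation: [-179.9, 0.1, 150.5]
force: [-2.5, -3.5, 9.4]
opening: 0.0159
gripper_force: 30.0
```

carry_out([
  [0,0.0006,0,0,0,0],
  [0,0.0012,0,0,0,0],
  [0,0.0012,0,0,0,0],
])

```text
clock: 17.0
tool_pos: [0.578, 0.1097, 0.1373]
orientation: [-180.0, 0.1, 150.5]
force: [-2.3, -3.6, 9.5]
opening: 0.016
gripper_force: 30.0
```

carry_out([
  [0,0.0006,0,0,0,0],
  [0,0.0012,0,0,0,0],
  [0,0.0012,0,0,0,0],
])

```text
clock: 17.38
tool_pos: [0.5783, 0.1103, 0.1372]
orientation: [-179.9, 0.0, 150.5]
force: [-3.0, -4.3, 10.8]
opening: 0.0157
gripper_force: 30.0
```

carry_out([
  [0,0.0006,0,0,0,0],
  [0,0.0012,0,0,0,0],
  [0,0.0012,0,0,0,0],
])

```text
clock: 17.75
tool_pos: [0.5784, 0.1106, 0.1372]
orientation: [-179.8, 0.0, 150.5]
force: [-3.7, -7.0, 10.7]
opening: 0.0157
gripper_force: 30.0
```

Run:
```python
from h import *
F=[]
for i in range(4):
    im=viewer.snapshot('top'); o=telemetry.get_obs(); F.append(o['force'])
T=toolpose(o);print(o['clock'],o['tool_pos'],np.mean(F,0),T[:3,:3].T@np.mean(F,0),np.linalg.norm(o['tool_pos'][:2]-[.5438,.045]))
```

```text
17.95 [0.5784 0.1106 0.1372] [-3.6935 -7.1576 11.0914] [ -0.3155  -8.0839 -11.0654] 0.07415595473631861
```

carry_out([
  [0,-0.0015,0,0,0,0],
  [0,-0.003,-0.001,0,0,0],
  [0,-0.003,-0.005,0,0,0],
  [0,-0.003,-0.012,0,0,0],
  [0,-0.003,-0.022,0,0,0],
  [0,-0.003,-0.035,0,0,0],
  [0,-0.003,-0.048,0,0,0],
  [0,-0.003,-0.048,0,0,0],
])

```text
clock: 18.95
tool_pos: [0.5782, 0.1103, 0.1858]
orientation: [179.9, 0.1, 150.5]
force: [-1.1, 0.5, -1.3]
opening: 0.0156
gripper_force: 30.0
```

Run:
```python
from h import *
o=telemetry.get_obs(); T=toolpose(o); print(o['clock'],T[:3,3],o['orientation'],o['force']); im=viewer.snapshot('wrist')[:,:,::-1]; t=viewer.snapshot('top')[:,:,::-1]
u=np.array([np.cos(np.radians(61.6)),np.sin(np.radians(61.6)),0]); W=np.array([.5439,.0452,.094])
print('tip',proj('wrist',[(T@[0,0,.066,1])[:3]],T),'well@66,70',proj('wrist',[W+.066*u,W+.07*u],T))
cv2.imwrite('pics/w5.png',np.hstack([im[150:400,160:480],cv2.resize(t[170:310,230:390],None,fx=2,fy=2)[:250]]))
def ring(t):
    h=cv2.cvtColor(t,cv2.COLOR_BGR2HSV); 
    m=cv2.inRange(h,(22,130,130),(32,255,255)); return m
m=ring(t)[200:265,260:340]; n,l,s,c=cv2.connectedComponentsWithStats(m); print([(s[i],c[i]+[260,200]) for i in range(1,n) if s[i,4]>10]); print(proj('top',[W,W+.07*u]))
```

```text
18.95 [0.5782 0.1103 0.1858] [179.877    0.0876 150.4913] [-1.1179  0.524  -1.265 ]
tip [[317.106  250.4939]] well@66,70 [[306.6794 239.709 ]
 [312.0264 239.6106]]
[]
[[319.1753 251.5189]
 [292.1055 236.1237]]
```

View pics/w5.png

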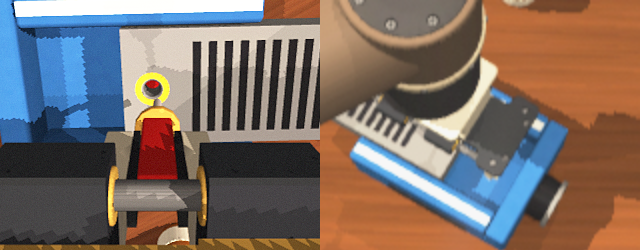

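The picture shows the cassette out to the left of the frame, with the ring at about (312,237). That matches the projection for 70 mm of travel, and the pin is clear and straight at (317,251). Now back to the block.

Run:
```python
from h import *
T=toolpose(); print(T[:3,:3].T@(np.array([.4865,-.2516,.186])-T[:3,3]))
```

```text
[-0.0992 -0.3594 -0.0019]
```

carry_out([
  [-0.008,-0.03,-0.001,0,0,0],
  [-0.022,-0.08,-0.002,0,0,-0.03],
  [-0.036,-0.13,-0.002,0,0,-0.06],
  [-0.05,-0.182,-0.002,0,0,-0.09],
  [-0.064,-0.233,-0.002,0,0,-0.12],
  [-0.078,-0.284,-0.002,0,0,-0.15],
  [-0.091,-0.33,-0.002,0,0,-0.166],
  [-0.099,-0.3595,-0.002,0,0,-0.166],
])

```text
clock: 20.05
tool_pos: [0.4853, -0.2535, 0.1856]
orientation: [-180.0, -0.1, 159.9]
force: [0.0, -0.8, -1.3]
opening: 0.0158
gripper_force: 30.0
```

carry_out([
  [0,0,0.02,0,0,0],
  [0,0,0.045,0,0,0],
  [0,0,0.06,0,0,0],
  [0,0,0.06,0,0,0],
  [0,0,0.06,0,0,0],
])

```text
clock: 20.68
tool_pos: [0.4871, -0.2517, 0.1269]
orientation: [-180.0, 0.0, 160.0]
force: [0.7, 0.2, -0.8]
opening: 0.0156
gripper_force: 30.0
```

Run:
```python
from h import *
o=telemetry.get_obs(); T=toolpose(o); print(o['clock'],T[:3,3],o['orientation'],o['force']); im=viewer.snapshot('wrist')[:,:,::-1]
print('tip',proj('wrist',[(T@[0,0,.066,1])[:3],[.4865,-.2516,.05]],T))
cv2.imwrite('pics/w6.png',cv2.resize(im[170:310,240:400],None,fx=4,fy=4,interpolation=cv2.INTER_CUBIC))
```

```text
20.675 [ 0.4871 -0.2517  0.1269] [-179.9919    0.046   160.0254] [ 0.661   0.2488 -0.8119]
tip [[317.3522 250.5513]
 [317.1948 244.4441]]
```

View pics/w6.png

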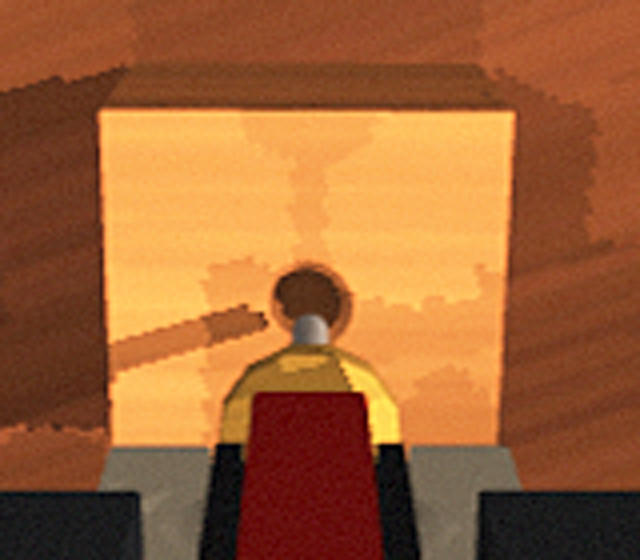

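The picture shows the hole mouth at about (318,245), within 0.6 mm of my estimate, and the pin centred above it at about (317.5,251). I can insert.

carry_out([
  [-0.0004,0,0.005,0,0,0],
  [-0.0004,0,0.01,0,0,0],
  [-0.0004,0,0.016,0,0,0],
  [-0.0004,0,0.024,0,0,0],
  [-0.0004,0,0.034,0,0,0],
  [-0.0004,0,0.043,0,0,0],
  [-0.0004,0,0.046,0,0,0],
  [-0.0004,0,0.046,0,0,0],
])

```text
clock: 21.72
tool_pos: [0.4868, -0.2518, 0.08]
orientation: [-180.0, -0.0, 160.0]
force: [-0.4, 0.4, -1.1]
opening: 0.0155
gripper_force: 30.0
```

carry_out([
  [0,0,0.001,0,0,0],
  [0,0,0.002,0,0,0],
  [0,0,0.003,0,0,0],
  [0,0,0.003,0,0,0],
])

```text
clock: 22.22
tool_pos: [0.4869, -0.2518, 0.0773]
orientation: [180.0, 0.0, 160.0]
force: [0.2, 0.8, -0.7]
opening: 0.0158
gripper_force: 30.0
```

carry_out([
  [0,0,0.0008,0,0,0],
  [0,0,0.0015,0,0,0],
  [0,0,0.0015,0,0,0],
])

```text
clock: 22.6
tool_pos: [0.487, -0.2519, 0.0768]
orientation: [-180.0, 0.0, 160.0]
force: [-2.8, 2.4, 9.1]
opening: 0.0159
gripper_force: 30.0
```

carry_out([
  [0,0,-0.0006,0,0,0],
  [0,0,-0.0006,0,0,0],
])

```text
clock: 22.85
tool_pos: [0.487, -0.2518, 0.0768]
orientation: [-180.0, 0.0, 160.0]
force: [-2.0, 2.3, 6.5]
opening: 0.0159
gripper_force: 30.0
```

carry_out([
  [0,0,0,0,0,0],
  [0,0,0,0,0,0],
  [0,0,0,0,0,0],
  [0,0,0,0,0,0],
  [0,0,0,0,0,0],
], grip=0.3)

```text
clock: 23.48
tool_pos: [0.4868, -0.2518, 0.0763]
orientation: [-180.0, -0.0, 160.0]
force: [-0.4, -0.5, -0.6]
opening: 0.0561
gripper_force: 0.0
```

carry_out([
  [0,0,-0.01,0,0,0],
  [0,0,-0.03,0,0,0],
  [0,0,-0.06,0,0,0],
  [0,0,-0.1,0,0,0],
  [0,0,-0.14,0,0,0],
  [0,0,-0.16,0,0,0],
  [0,0,-0.16,0,0,0],
])

```text
clock: 24.35
tool_pos: [0.4878, -0.2521, 0.239]
orientation: [180.0, 0.3, 160.0]
force: [0.4, -0.3, -0.6]
opening: 0.057
gripper_force: 0.0
```

Run:
```python
from h import *
o=telemetry.get_obs(); T=toolpose(o); print(o['clock'],T[:3,3],o['opening']); im=viewer.snapshot('wrist')[:,:,::-1]; t=viewer.snapshot('side')[:,:,::-1]
cv2.imwrite('pics/w7.png',np.hstack([cv2.resize(im[150:300,220:400],None,fx=2,fy=2),cv2.resize(t[130:300,230:460],None,fx=1.76,fy=1.76)[:299]][:2]) if False else np.hstack([cv2.resize(im[150:300,220:400],(360,300)),cv2.resize(t[130:300,230:460],(406,300))]))
u=np.array([np.cos(np.radians(61.6)),np.sin(np.radians(61.6)),0]); W=np.array([.5439,.0452,.094]); print((proj('side',[W,W+.06*u,W+.07*u])-[230,130])*1.765)
```

```text
24.35 [ 0.4878 -0.2521  0.239 ] 0.05698127272976805
[[170.0462 191.9492]
 [124.7247 204.9844]
 [117.057  207.1893]]
```

View pics/w7.png

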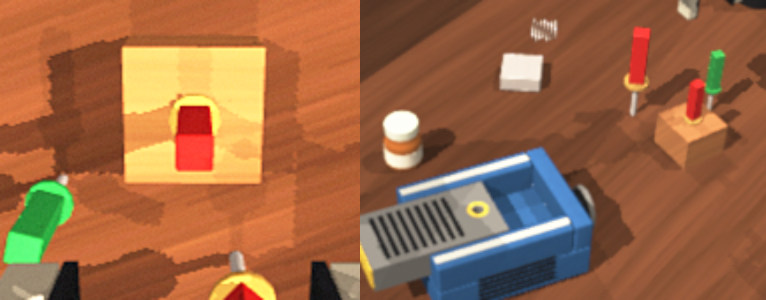

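The picture shows the tool standing upright on its collar in the block. In the side view the ring is at crop (118,209), which matches 70 mm of travel, and nothing else has moved.

```bash
python3 -c "
from plant import workorder; print(workorder.close_job())"
```

```text
the job is handed in; nothing more can be done
None
```

The job is handed in at about 24 s: I held the button down with the pin and pushed the cassette out to its 70 mm stop (about 15 N at most on the filter, limit 22 N), and the pin tool is back upright on its collar in the block, released; the hand-in returned no verdict.

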